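# Catch the falling box lid and lower it shut

### The job

The lid of the plywood parts box stands open. Tip it forward with a fingertip until it falls by itself, catch it part-way down on the outside of the fingers, and lower it gently until it is fully shut, never letting it drop onto the box. Grasp nothing, do not squeeze or press hard on the lid, leave the tape roll, wheel, jar and screwdriver where they are, and finish clear of everything.

Things in the scene. Friction and masses are not known exactly. Their poses are not given: they have to be found in the camera images.
- box: open-topped plywood box fixed to the bench, 160 mm deep (its x) by 240 mm wide (its y) by 80 mm high, walls 6 mm. Origin at the centre of its underside; its +x points away from its front towards the hinge side, z up. The hinge side is on the left as seen from the robot, the front on the right (box yaw 1.27 to 1.87 rad). Small motors lie inside, below the rim.
- hinge (a point): middle of the lid's hinge line, on top of the box's far wall, 80 mm above the bench, running along the box's y; axes as the box. Damped hinge: the lid stays put within about 0.2 rad of upright; tipped forward below about 1.25 to 1.3 rad it falls by itself, slowly at first (about 1.2 to 1.8 s from 1.1 to 0.3 rad), then at about 1 rad/s near shut from any height, and bangs.
- lid (a joint): opening angle of the lid in rad: 0 shut (flat on the box), 1.57 upright, 1.9 leaning back on its stop. The lid is one plywood board 8 mm thick, about 0.25 kg, 160 mm from hinge to front by 240 mm wide, with a tongue 100 mm wide in the middle of its front reaching 30 mm further, which overhangs the box's front wall when shut. The hinge line lies in the plane of the underside.
- lid_edge (a point): middle of the front edge of the lid's tongue, on the underside face, 190 mm from the hinge line (80 mm above the bench when shut); its x axis points along the lid to the hinge, its y along the edge, its z out of the lid's upper (outer) face.
- tape: roll of paper tape lying flat, 100 mm across, 25 mm high, loose; origin under its centre
- wheel: small rubber-tyred robot wheel lying flat, 66 mm across, 26 mm high, loose; origin under its centre
- jar: small closed jar, 56 mm across, 75 mm high, loose; origin under its centre
- driver: screwdriver lying on the bench along its x, loose; origin on the bench beneath it

How it is judged:
By the outcome, as a careful person would: the job done as asked, in the order asked, and still so for the second after the job is handed in, with the robot touching nothing.
It also fails if it takes over 43 s, if anything falls off the work surface, if the arm or the gripper's body presses on something with over 40 N, if the wrist force passes 120 N, or if a joint passes its speed limit or range.

### The arm

A 6-joint arm with a two-finger parallel gripper is mounted at the origin on the work surface. World frame = base frame: x ahead of the robot, y to its left, z up, the work surface at z = 0. Lengths are in m, angles in rad, forces in N, time in s.
With the tool pointing down it reaches from about 0.425 to 1.125 m from the base axis. Payload 14.9 kg.
Tool frame: the origin (TCP) lies at the very end of the fingers, on their centre line; the grasp point (between the pads) lies 19 mm behind it (ctrl.grip_depth is the z of the grasp point in the tool frame, in m); z points along the fingers, y is the line along which they close (so a half turn about z gives the same grasp; the last joint's range is limited). The gripper opens to 91 mm and grips with 3 to 60 N. Pads are 32 mm wide; open, the fingers measure 118 mm over their backs; the gripper's body (76 mm by 178 mm) begins 60 mm behind the grasp point.
Start: joints at [-1.159, 0.379, 1.734, -0, 1.028, -0.033], TCP at [0.301, -0.632, 0.214] pointing down, gripper open.
Joint ranges: [-2.77, 2.77], [-0.74, 2.19], [0, 2.66], [-1.06, 4.2], [0.31, 2.87], [-3.08, 3.08]. Speed limits (rad/s): [1.89, 1.89, 2.39, 3.14, 3.14, 3.14].

### API

Orientations are given as a unit quaternion [w, x, y, z].
In Python, from cell import ctrl gives the robot as it stands. The module is installed in compiled form; this text tells all that it offers.
- The arm moves only by the tool carry_out, never from a script. Its argument "plan" is a list of rows, each a list of 7 numbers: the finger opening in m, from 0 to 0.0912, then the shift along the tool's x, y, z in m, then the turn, a rotation vector about the tool's x, y, z in degrees. A call has exactly 10 rows; each row shifts and turns the commanded pose from where the row before left it, along the tool's axes as they then stand; what a row does not reach is not made up. A row lasts 1/10 s, in which the tool goes at most 50 mm and 8.59 degrees, less where a joint would pass 70% of its speed; a pose out of reach is approached as far as the arm can. A call with a gripper value outside its range is refused whole. The fingers move at their own pace and stop on an object; "force" is the grip in N (left out, the last holds). Time passes only in rows, so rows that do not move let the fingers close, or fill a call up. It gives the time, the measured TCP pose, the force, the opening and the grip force at its end, in the units of the state.
- ctrl.observe(): the state, without advancing time (a new reading comes with each control period).
- ctrl.snapshot(name): name is "scene" or "top"; returns the picture (400x640x3 uint8, red, green, blue); there is no depth.
- ctrl.camera_info(name): a dict with "mtx" (3x3 intrinsics, pixels), "T" (4x4, takes a point from camera to world coordinates). Camera axes: x right, y up, looking along -z (the intrinsics and any distortion apply to the point x, -y, -z); pixel columns grow to the right and rows downward; lengths in m; the calibration is good to about 2 mm. A picture is of the moment at which its call begins. camera_info takes no time and is no camera call.
- ctrl.close_job(): hands the job in; it is judged then, once.
The state is a dict: "time": time; "joint_pos": joint angles; "qd": joint speeds; "joint_torque": joint torques, N m; "eef_pos": TCP position; "tool_rot": TCP orientation; "wrist_force": force on the tool from outside, world axes, zero at the start; "ft_torque": the same for the moment, N m; "opening": finger opening in m; "gripper_force": force on a finger pad.
Only numpy, scipy, OpenCV 4.12 (cv2) and the standard library are available. Lean on these libraries where they do the work, as an engineer would, in place of code of your own. Each camera call takes 0.05 s, during which the arm holds its last target. There are 200 camera calls.

## Working session

There is one attempt and no reset: what is moved stays moved. The work goes in short steps, Python scripts to look and compute and a tool call to move; the robot and the scene stay as the last step left them, time stands still between calls to the robot, and variables do not carry over. Pictures are saved under pics/ and viewed, at most 12 in all, crops included, and the job is handed in when it is done.

Besides the shell and the picture viewer there is one more tool, called after ">>>" by a JSON object that holds its "op" and its "data". carry_out: Moves the arm, as the interface text tells. Its arguments: {"type":"object","properties":{"plan":{"type":"array"},"force":{"type":"number"}},"required":["plan"]}

```bash
mkdir -p pics; ls
python3 - <<'E'
from cell import ctrl
import cv2,numpy as np
for n in("scene","top"):
    cv2.imwrite(f"pics/{n}0.png",ctrl.snapshot(n)[:,:,::-1]); c=ctrl.camera_info(n); print(n,{k:np.round(v,4).tolist() if not isinstance(v,str) else v for k,v in c.items()})
print(ctrl.observe())
E
```

```text
pics
scene {'mtx': [[382.4532, 0.0, 318.4486], [0.0, 382.4532, 200.6535], [0.0, 0.0, 1.0]], 'T': [[-0.419, -0.7817, 0.4619, 1.1119], [0.908, -0.366, 0.2041, 0.1794], [0.0096, 0.5049, 0.8631, 0.9585], [0.0, 0.0, 0.0, 1.0]]}
top {'mtx': [[450.2483, 0.0, 317.3439], [0.0, 450.2483, 201.194], [0.0, 0.0, 1.0]], 'T': [[-0.0079, 0.9937, -0.1118, 0.5086], [-1.0, -0.0083, -0.003, -0.03], [-0.0039, 0.1118, 0.9937, 1.1669], [0.0, 0.0, 0.0, 1.0]]}
{'time': 0.1, 'joint_pos': array([-1.15932746e+00,  3.79329266e-01,  1.73472743e+00,  1.62362621e-06,
        1.02847102e+00, -3.32933165e-02]), 'qd': array([-0.00179269, -0.00294265, -0.00085917, -0.00117216, -0.00070609,
       -0.00052626]), 'joint_torque': array([ 1.12225487e-03, -7.65041685e+01, -4.35300672e+01,  6.52824948e-02,
        3.98439914e-02, -2.04227479e-05]), 'eef_pos': array([ 0.30103   , -0.63157931,  0.21337012]), 'tool_rot': array([-4.59328990e-04,  9.75375044e-01,  2.20552272e-01, -8.71958990e-05]), 'wrist_force': array([ 0.37409687,  0.05329131, -0.26296284]), 'ft_torque': array([-0.00199934,  0.04507374,  0.0232253 ]), 'gripper_force': 0.0, 'opening': 0.09118209675703279}
```

View pics/scene0.png

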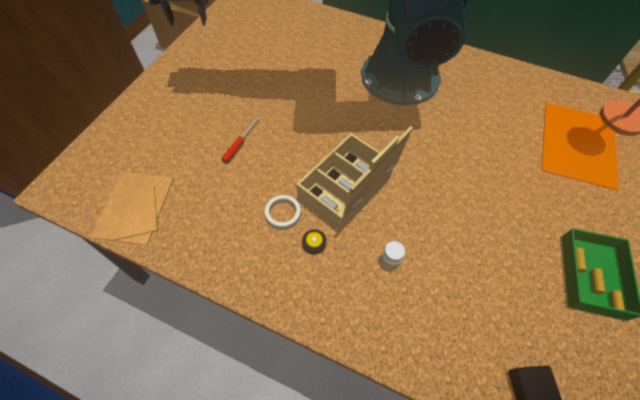

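View pics/top0.png

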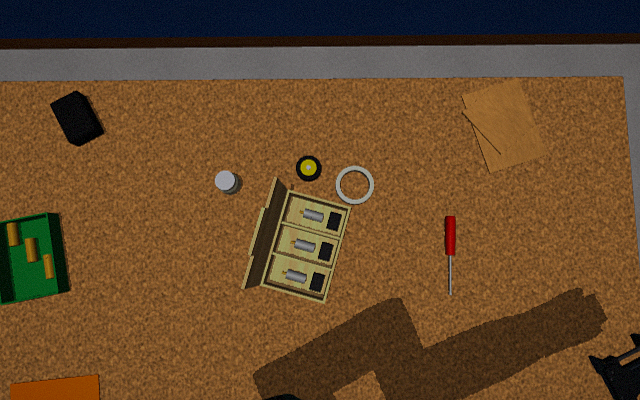

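The scene view shows the open lid at about (375,170) and the driver at (240,140). Tape (283,212), wheel (314,241) and jar (394,255) lie beyond the box. In the top view the box rim spans (289,190), (350,208), (326,302) and (262,285), with the lid on its left. I'll enlarge both.

Run:
```python
import cv2
a=cv2.imread("pics/top0.png")[165:310,200:390]; cv2.imwrite("pics/topc.png",cv2.resize(a,None,fx=4,fy=4,interpolation=cv2.INTER_CUBIC))
a=cv2.imread("pics/scene0.png")[120:270,260:420]; cv2.imwrite("pics/scc.png",cv2.resize(a,None,fx=4,fy=4,interpolation=cv2.INTER_CUBIC))
```

```text
(no output)
```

View pics/topc.png

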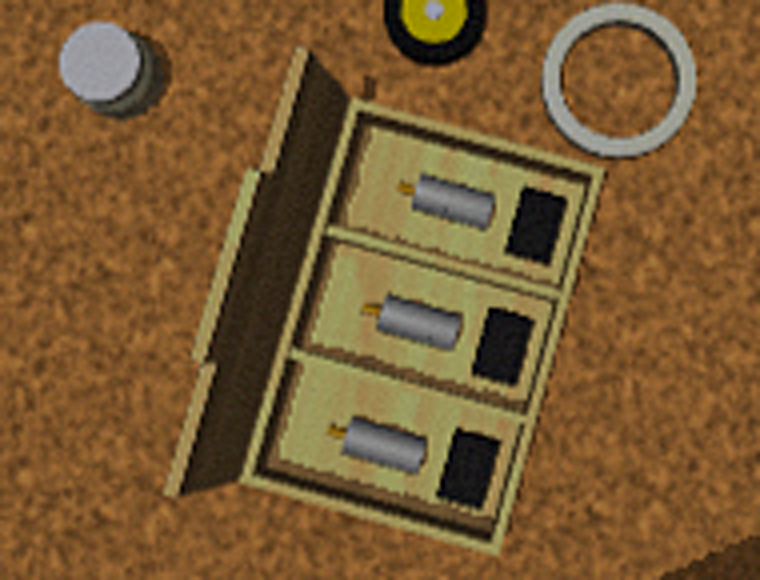

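View pics/scc.png

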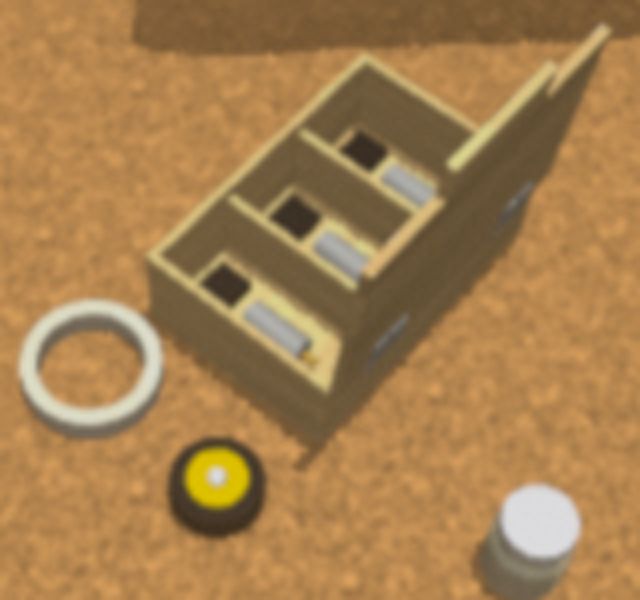

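The top crop shows the rim corners at crop pixels (355,100), (605,172), (497,552) and (245,480), and the tongue's edge from (256,172) to (200,360). In the scene crop the tongue edge runs from (553,65) to (455,165).

```bash
cat > h.py <<'E'
from cell import ctrl
import numpy as np
def ray(n,uv):
    c=ctrl.camera_info(n);K=np.array(c["mtx"]);T=np.array(c["T"])
    p=np.linalg.solve(K,[uv[0],uv[1],1]); return T[:3,3],T[:3,:3]@[p[0],-p[1],-p[2]]
def onz(n,uv,z):
    o,d=ray(n,uv); return o+d*(z-o[2])/d[2]
def tri(a,b):
    (o1,d1),(o2,d2)=ray("top",a),ray("scene",b)
    s=np.linalg.lstsq(np.c_[d1,-d2],o2-o1,rcond=None)[0]
    p,q=o1+s[0]*d1,o2+s[1]*d2; return (p+q)/2,np.linalg.norm(p-q)
E
python3 - <<'E'
from h import *
np.set_printoptions(precision=4,suppress=True)
t=lambda u,v:(200+u/4-.4,165+v/4-.4); s=lambda u,v:(260+u/4-.4,120+v/4-.4)
C=[onz("top",t(*p),.08) for p in[(605,170),(499,554),(244,481),(354,98)]]
FF,FN,HN,HF=C; print(np.array(C)); print("lens",[np.linalg.norm(C[i]-C[(i+1)%4]) for i in range(4)])
D=[onz("scene",s(*p),.08) for p in[(150,257),(365,57)]];print("scene FF FN",np.array(D))
ax=(HN+HF-FF-FN)/2; y=(HN-HF+FN-FF)/2
y0=np.arctan2(ax[1],ax[0]); y1=np.arctan2(-y[0]*-1,y[1]) 
print("yaw",y0, "yvec",y, np.arctan2(y[1],y[0])-np.pi/2)
ctr=sum(C)/4; print("ctr",ctr)
for a,b in[((256,170),(455,165)),((200,360),(553,65)),((300,48),(372,272)),((172,496),(605,27))]:
    p,e=tri(t(*a),s(*b)); print(p,e)
for n,uv,z in[("top",(308.5,168),.026),("top",(355,185),.025),("top",t(100,62),.075),("top",(450,216),.02),("top",(450,295),.01)]: print(onz(n,uv,z))
E
```

```text
[[ 0.6158 -0.1078  0.08  ]
 [ 0.3878 -0.0414  0.08  ]
 [ 0.4316  0.11    0.08  ]
 [ 0.6611  0.0443  0.08  ]]
lens [np.float64(0.23745142230529812), np.float64(0.1575485167912919), np.float64(0.238738665610009), np.float64(0.15878798910333697)]
scene FF FN [[ 0.6182 -0.1033  0.08  ]
 [ 0.3925 -0.0374  0.08  ]]
yaw 1.2852553659470913 yvec [-0.2288  0.066   0.    ] 1.2897491579770328
ctr [0.5241 0.0013 0.08  ]
[0.5981 0.0824 0.2686] 0.0036827866736103454
[0.504  0.1092 0.266 ] 0.0020075597800320766
[0.6649 0.0629 0.2396] 0.002761498663942346
[0.4354 0.1265 0.2368] 0.00026634796286453523
[ 0.7231 -0.0045  0.026 ]
[ 0.678  -0.1233  0.025 ]
[0.6855 0.2006 0.075 ]
[ 0.5968 -0.3646  0.02  ]
[ 0.3978 -0.3594  0.01  ]
```

```bash
cat >> h.py <<'E'
from scipy.spatial.transform import Rotation as Rn
yaw=1.288; X=np.array([np.cos(yaw),np.sin(yaw),0]); Y=np.array([-X[1],X[0],0]); Z=np.array([0,0,1.])
H=np.array([.5473,.0798,.08])
def B(x,z,y=0): return H+x*X+y*Y+z*Z          # box axes from hinge point
def E(th,up=0): return np.array([-.19*np.cos(th)+up*np.sin(th),.19*np.sin(th)+up*np.cos(th)])
def Rg(phi,s):   # tool z = toward hinge, phi down; tool y = s * normal in vertical plane
    p=np.deg2rad(phi); z=X*np.cos(p)-Z*np.sin(p); y=s*(X*np.sin(p)+Z*np.cos(p))
    return Rn.from_matrix(np.c_[np.cross(y,z),y,z])
def now():
    o=ctrl.observe(); q=o["tool_rot"]; return o["eef_pos"],Rn.from_quat(q,scalar_first=True),o
def rows(p,R,N,p0=None,R0=None):
    if p0 is None: p0,R0,_=now()
    rv=(R0.inv()*R).as_rotvec()/N; A=sum(Rn.from_rotvec(rv*k).as_matrix() for k in range(N))
    v=np.linalg.solve(A,R0.inv().apply(p-p0)); return np.round(v,4).tolist(),np.round(np.rad2deg(rv),2).tolist(),np.linalg.norm(v),np.rad2deg(np.linalg.norm(rv))
def box(p): d=p-H; return np.round([d@X,d@Y,d@Z],4)
E
python3 - <<'E'
from h import *
for s in(1,-1): print(rows(B(-.06,.27),Rg(50,s),20))
print(B(-.06,.27))
E
```

```text
([0.0431, 0.015, 0.005], [-0.91, 2.39, -6.57], np.float64(0.04585156626918056), np.float64(7.047009943841019))
([0.0156, -0.033, 0.0047], [1.91, 0.73, 2.0], np.float64(0.03677995046679271), np.float64(2.8556112218433003))
[0.53055748 0.02218327 0.35      ]
```

>>> {"op": "carry_out", "data": {"plan": [[0, 0.0156, -0.033, 0.0047, 1.91, 0.73, 2.0], [0, 0.0156, -0.033, 0.0047, 1.91, 0.73, 2.0], [0, 0.0156, -0.033, 0.0047, 1.91, 0.73, 2.0], [0, 0.0156, -0.033, 0.0047, 1.91, 0.73, 2.0], [0, 0.0156, -0.033, 0.0047, 1.91, 0.73, 2.0], [0, 0.0156, -0.033, 0.0047, 1.91, 0.73, 2.0], [0, 0.0156, -0.033, 0.0047, 1.91, 0.73, 2.0], [0, 0.0156, -0.033, 0.0047, 1.91, 0.73, 2.0], [0, 0.0156, -0.033, 0.0047, 1.91, 0.73, 2.0], [0, 0.0156, -0.033, 0.0047, 1.91, 0.73, 2.0]], "force": 5}}

```text
time: 1.1
eef_pos: [0.3571, -0.2704, 0.2246]
tool_rot: [-0.176, 0.983, 0.044, 0.025]
wrist_force: [0.5, -0.4, -0.1]
opening: 0.0141
gripper_force: 0.0
```

Run:
```python
from h import *
p,R,o=now(); print(box(p),o["joint_pos"].round(3),o["time"],o["opening"],o["gripper_force"])
for N in(10,12,15):print(rows(B(-.06,.27),Rg(50,-1),N))
```

```text
[-0.3894  0.085   0.1446] [-0.854  0.074  2.13   0.276  1.201  0.492] 1.1 0.014080373197492266 0.0
([0.0155, -0.0328, 0.0047], [1.9, 0.72, 1.99], np.float64(0.036613798216950995), np.float64(2.8401786418757093))
([0.0128, -0.0274, 0.004], [1.58, 0.6, 1.65], np.float64(0.03051243322268384), np.float64(2.366815534896424))
([0.0102, -0.0219, 0.0033], [1.27, 0.48, 1.32], np.float64(0.024410558398187367), np.float64(1.8934524279171396))
```

>>> {"op": "carry_out", "data": {"plan": [[0, 0.0155, -0.0328, 0.0047, 1.9, 0.72, 2.0], [0, 0.0155, -0.0328, 0.0047, 1.9, 0.72, 2.0], [0, 0.0155, -0.0328, 0.0047, 1.9, 0.72, 2.0], [0, 0.0155, -0.0328, 0.0047, 1.9, 0.72, 2.0], [0, 0.0155, -0.0328, 0.0047, 1.9, 0.72, 2.0], [0, 0.0155, -0.0328, 0.0047, 1.9, 0.72, 2.0], [0, 0.0155, -0.0328, 0.0047, 1.9, 0.72, 2.0], [0, 0.0155, -0.0328, 0.0047, 1.9, 0.72, 2.0], [0, 0.0155, -0.0328, 0.0047, 1.9, 0.72, 2.0], [0, 0.0155, -0.0328, 0.0047, 1.9, 0.72, 2.0]]}}

```text
time: 2.1
eef_pos: [0.5308, 0.0218, 0.3499]
tool_rot: [-0.339, 0.93, -0.133, 0.048]
wrist_force: [0.3, -0.2, -0.1]
opening: 0.0002
gripper_force: 0.0
```

Run:
```python
from h import *
p,R,o=now(); print(box(p),o["joint_pos"].round(3),o["time"],o["opening"],o["gripper_force"])
print(((R.inv())*Rg(50,-1)).as_rotvec(degrees=True))
print(rows(B(.085,.25),Rg(50,-1),6))
```

```text
[-0.0603 -0.0004  0.2699] [-0.336 -0.027  2.073  0.744  1.246  1.217] 2.1 0.00021165446215640156 0.0
[ 0.00426941  0.0255659  -0.13178281]
([-0.0001, -0.0164, 0.0181], [0.0, 0.0, -0.02], np.float64(0.024444955051082056), np.float64(0.022384612104796055))
```

>>> {"op": "carry_out", "data": {"plan": [[0, 0, -0.0164, 0.0181, 0, 0, 0], [0, 0, -0.0164, 0.0181, 0, 0, 0], [0, 0, -0.0164, 0.0181, 0, 0, 0], [0, 0, -0.0164, 0.0181, 0, 0, 0], [0, 0, -0.0164, 0.0181, 0, 0, 0], [0, 0, -0.0164, 0.0181, 0, 0, 0], [0, 0, 0.011, 0.013, 0, 0, 0], [0, 0, 0.011, 0.013, 0, 0, 0], [0, 0, 0.011, 0.013, 0, 0, 0], [0, 0, 0.011, 0.013, 0, 0, 0]]}}

```text
time: 3.1
eef_pos: [0.5701, 0.1587, 0.2591]
tool_rot: [-0.338, 0.931, -0.133, 0.047]
wrist_force: [0.3, -0.2, -0.1]
opening: 0.0006
gripper_force: 0.0
```

Run:
```python
from h import *
import cv2
p,R,o=now(); print(box(p),o["joint_pos"].round(3),o["time"],o["wrist_force"])
a=ctrl.snapshot("scene")[:,:,::-1][80:270,260:500]; b=ctrl.snapshot("top")[:,:,::-1][150:340,180:420]
cv2.imwrite("pics/c1.png",cv2.resize(np.vstack([a,b]),None,fx=1.57,fy=1.57,interpolation=cv2.INTER_CUBIC))
```

```text
[8.210e-02 1.000e-04 1.791e-01] [-0.058  0.122  2.101  0.874  0.953  1.257] 3.1 [ 0.33366329 -0.20370999 -0.08264021]
```

View pics/c1.png

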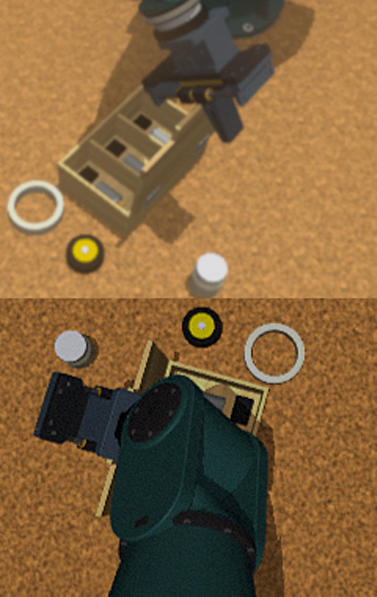

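The fingers hang behind the lid's top edge with no contact, and tape, wheel and jar are undisturbed. Now I push slowly forward.

>>> {"op": "carry_out", "data": {"plan": [[0, 0, 0.0061, -0.0051, 0, 0, 0], [0, 0, 0.0061, -0.0051, 0, 0, 0], [0, 0, 0.0061, -0.0051, 0, 0, 0], [0, 0, 0.0054, -0.0045, 0, 0, 0], [0, 0, 0.0054, -0.0045, 0, 0, 0], [0, 0, 0.0054, -0.0045, 0, 0, 0], [0, 0, 0.0054, -0.0045, 0, 0, 0], [0, 0, 0.0054, -0.0045, 0, 0, 0], [0, 0, 0.0054, -0.0045, 0, 0, 0], [0, 0, 0.0054, -0.0045, 0, 0, 0]]}}

```text
time: 4.2
eef_pos: [0.5503, 0.0887, 0.2611]
tool_rot: [-0.338, 0.931, -0.133, 0.048]
wrist_force: [1.3, 1.1, 0.6]
opening: 0.0001
gripper_force: 0.4
```

Run:
```python
from h import *
import cv2
p,R,o=now(); print(box(p),o["time"],o["wrist_force"])
a=ctrl.snapshot("scene")[:,:,::-1][110:250,300:460]
cv2.imwrite("pics/c2.png",cv2.resize(a,None,fx=4,fy=4,interpolation=cv2.INTER_CUBIC))
```

```text
[ 0.0094 -0.0004  0.1811] 4.2 [1.28065111 1.07699001 0.64496546]
```

View pics/c2.png

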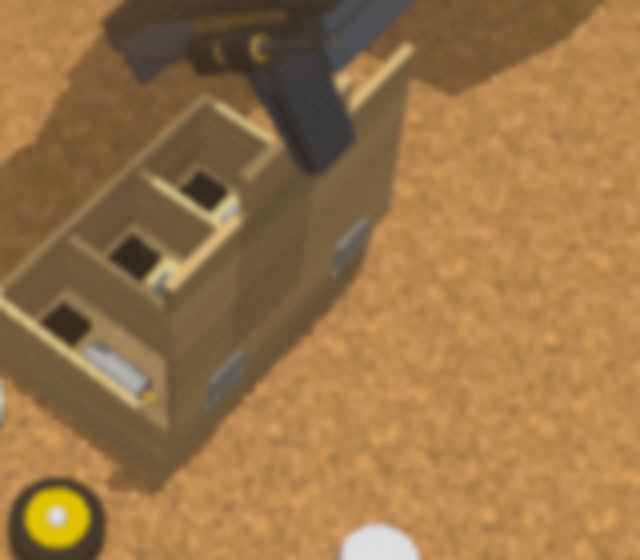

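>>> {"op": "carry_out", "data": {"plan": [[0, 0, 0.0078, -0.0042, 0, 0, 0], [0, 0, 0.0078, -0.0042, 0, 0, 0], [0, 0, 0.0078, -0.0042, 0, 0, 0], [0, 0, 0.0078, -0.0042, 0, 0, 0], [0, 0, 0.0078, -0.0042, 0, 0, 0], [0, 0, 0.0078, -0.0042, 0, 0, 0], [0, 0, 0, -0.047, 0, 0, 0], [0, 0, 0.039, -0.0094, 0, 0, 0], [0, 0, 0.039, -0.0094, 0, 0, 0], [0, 0, 0.045, 0.011, 0, 0, 0]]}}

```text
time: 5.25
eef_pos: [0.5002, -0.0877, 0.2147]
tool_rot: [-0.337, 0.931, -0.132, 0.05]
wrist_force: [0.8, -0.7, -1.1]
opening: 0.0006
gripper_force: 0.0
```

Run:
```python
from h import *
import cv2
p,R,o=now(); print(box(p),o["time"],o["wrist_force"])
a=ctrl.snapshot("scene")[:,:,::-1][110:250,280:440]
cv2.imwrite("pics/c3.png",cv2.resize(a,None,fx=4,fy=4,interpolation=cv2.INTER_CUBIC))
```

```text
[-0.174  -0.0015  0.1347] 5.25 [ 0.84826871 -0.73647943 -1.0645182 ]
```

View pics/c3.png

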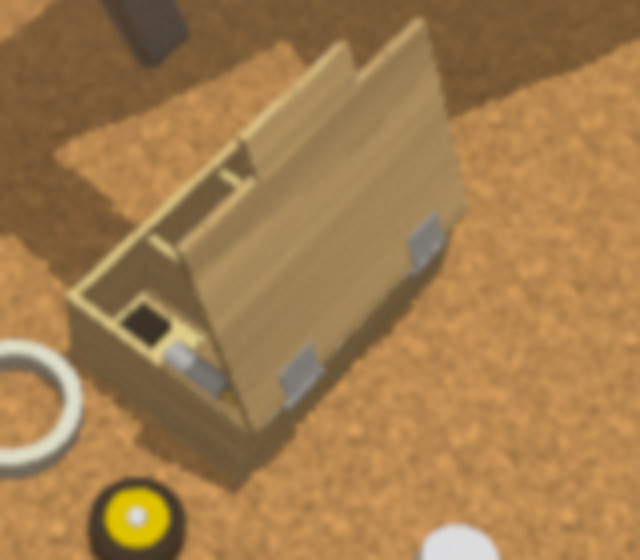

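The picture shows the lid falling by itself at about 1 rad, tongue edge from (345,42) to (243,140). The finger, at (150,40), is clear in front. Now under it to catch.

>>> {"op": "carry_out", "data": {"plan": [[0, 0, 0.0485, 0.0105, 0, 0, 0], [0, 0, -0.0065, 0.025, 0, 0, 0], [0, 0, -0.0065, 0.025, 0, 0, 0], [0, 0, 0, 0, 0, 0, 0], [0, 0, 0, 0, 0, 0, 0], [0, 0, 0, 0, 0, 0, 0], [0, 0, 0, 0, 0, 0, 0], [0, 0, 0, 0, 0, 0, 0], [0, 0, 0, 0, 0, 0, 0], [0, 0, 0, 0, 0, 0, 0]]}}

```text
time: 6.3
eef_pos: [0.5029, -0.074, 0.1444]
tool_rot: [-0.338, 0.931, -0.133, 0.048]
wrist_force: [0.4, -0.1, -0.0]
opening: 0.0007
gripper_force: 0.0
```

Run:
```python
from h import *
import cv2
p,R,o=now(); print(box(p),o["time"],o["wrist_force"])
a=ctrl.snapshot("scene")[:,:,::-1][110:250,280:440]
cv2.imwrite("pics/c4.png",cv2.resize(a,None,fx=4,fy=4,interpolation=cv2.INTER_CUBIC))
```

```text
[-0.1601 -0.0003  0.0644] 6.3 [ 0.44856054 -0.09417276 -0.03153235]
```

View pics/c4.png

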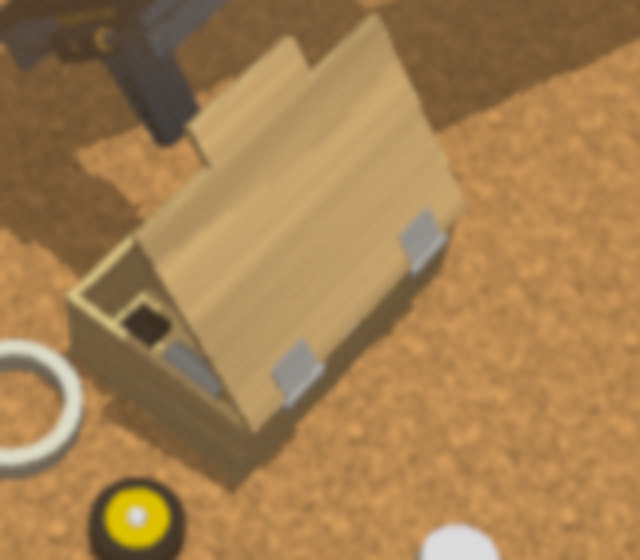

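The lid is still falling, with its tongue edge from (290,40) to (190,130). The fingers wait below it, tip at (170,140), so I hold.

>>> {"op": "carry_out", "data": {"plan": [[0, 0, 0, 0, 0, 0, 0], [0, 0, 0, 0, 0, 0, 0], [0, 0, 0, 0, 0, 0, 0], [0, 0, 0, 0, 0, 0, 0], [0, 0, 0, 0, 0, 0, 0], [0, 0, 0, 0, 0, 0, 0], [0, 0, 0, 0, 0, 0, 0], [0, 0, 0, 0, 0, 0, 0], [0, 0, 0, 0, 0, 0, 0], [0, 0, 0, 0, 0, 0, 0]]}}

```text
time: 7.35
eef_pos: [0.5028, -0.0739, 0.1443]
tool_rot: [-0.338, 0.931, -0.133, 0.048]
wrist_force: [0.0, -1.0, -0.8]
opening: 0.0009
gripper_force: 0.4
```

Run:
```python
from h import *
import cv2
p,R,o=now(); print(box(p),o["time"],o["wrist_force"])
a=ctrl.snapshot("scene")[:,:,::-1][110:250,280:440]
cv2.imwrite("pics/c5.png",cv2.resize(a,None,fx=4,fy=4,interpolation=cv2.INTER_CUBIC))
```

```text
[-0.16   -0.0002  0.0643] 7.35 [ 0.0288646  -1.04027407 -0.77420689]
```

View pics/c5.png

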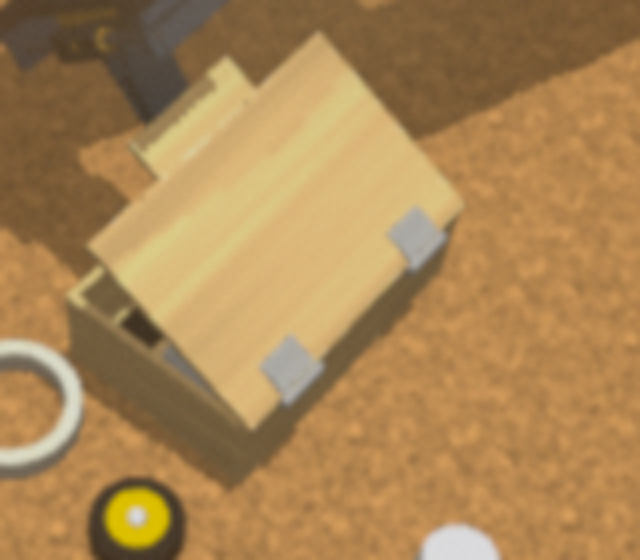

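The lid is caught on the finger back, tongue edge from (225,60) to (135,150), carrying about 1.3 N at roughly 0.5 rad. Now I lower it slowly.

>>> {"op": "carry_out", "data": {"plan": [[0, 0, 0.0014, 0.0008, 0, 0, 0], [0, 0, 0.0028, 0.0015, 0, 0, 0], [0, 0, 0.0028, 0.0015, 0, 0, 0], [0, 0, 0.0028, 0.0015, 0, 0, 0], [0, 0, 0.0028, 0.0015, 0, 0, 0], [0, 0, 0.0028, 0.0015, 0, 0, 0], [0, 0, 0.0028, 0.0015, 0, 0, 0], [0, 0, 0.0028, 0.0015, 0, 0, 0], [0, 0, 0.0028, 0.0015, 0, 0, 0], [0, 0, 0.0028, 0.0015, 0, 0, 0]]}}

```text
time: 8.4
eef_pos: [0.4996, -0.0847, 0.116]
tool_rot: [-0.338, 0.931, -0.133, 0.048]
wrist_force: [0.2, -0.3, 0.1]
opening: 0.0006
gripper_force: 0.3
```

Run:
```python
from h import *
p,R,o=now(); print(box(p),o["time"],o["wrist_force"])
```

```text
[-1.713e-01 -1.000e-04  3.600e-02] 8.4 [ 0.22899295 -0.2771024   0.11966556]
```

>>> {"op": "carry_out", "data": {"plan": [[0, 0, 0.0026, 0.002, 0, 0, 0], [0, 0, 0.0026, 0.002, 0, 0, 0], [0, 0, 0.0026, 0.002, 0, 0, 0], [0, 0, 0.0026, 0.002, 0, 0, 0], [0, 0, 0.0026, 0.002, 0, 0, 0], [0, 0, 0.0026, 0.002, 0, 0, 0], [0, 0, 0.0026, 0.002, 0, 0, 0], [0, 0, 0.0026, 0.002, 0, 0, 0], [0, 0, 0.0026, 0.002, 0, 0, 0], [0, 0, 0.0026, 0.002, 0, 0, 0]]}}

```text
time: 9.4
eef_pos: [0.4977, -0.0915, 0.084]
tool_rot: [-0.338, 0.931, -0.133, 0.048]
wrist_force: [-0.4, -1.9, -0.2]
opening: 0.0004
gripper_force: 0.7
```

Run:
```python
from h import *
import cv2
p,R,o=now(); print(box(p),o["time"],o["wrist_force"],o["gripper_force"])
a=ctrl.snapshot("scene")[:,:,::-1][110:250,280:440]
cv2.imwrite("pics/c6.png",cv2.resize(a,None,fx=4,fy=4,interpolation=cv2.INTER_CUBIC))
```

```text
[-1.783e-01 -1.000e-04  4.000e-03] 9.4 [-0.36031346 -1.86988108 -0.18687039] 0.6671671103686094
```

View pics/c6.png

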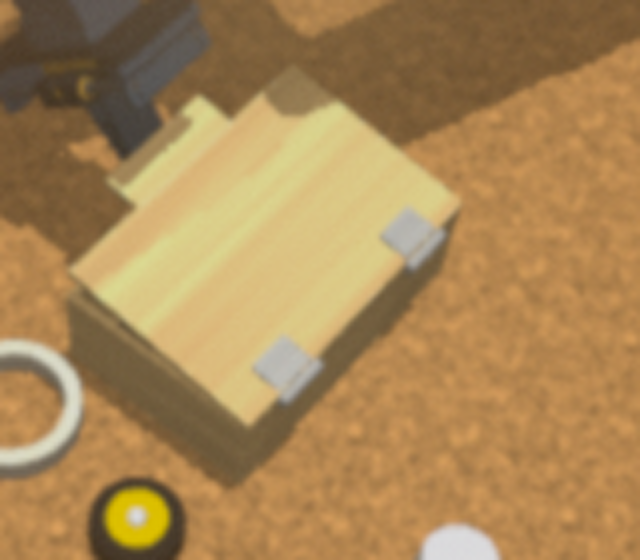

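The lid, tongue edge from (195,98) to (112,185), is nearly down and still resting on the finger. I slow further.

>>> {"op": "carry_out", "data": {"plan": [[0, 0, 0.0016, 0.0013, 0, 0, 0], [0, 0, 0.0016, 0.0013, 0, 0, 0], [0, 0, 0.0016, 0.0013, 0, 0, 0], [0, 0, 0.0016, 0.0013, 0, 0, 0], [0, 0, 0.0016, 0.0013, 0, 0, 0], [0, 0, 0.0016, 0.0013, 0, 0, 0], [0, 0, 0.0016, 0.0013, 0, 0, 0], [0, 0, 0.0016, 0.0013, 0, 0, 0], [0, 0, 0.0016, 0.0013, 0, 0, 0], [0, 0, 0.0016, 0.0013, 0, 0, 0]]}}

```text
time: 10.45
eef_pos: [0.4966, -0.0953, 0.0638]
tool_rot: [-0.338, 0.931, -0.133, 0.048]
wrist_force: [-0.4, -0.3, -1.1]
opening: 0.0008
gripper_force: 0.3
```

>>> {"op": "carry_out", "data": {"plan": [[0, 0, 0.0014, 0.0011, 0, 0, 0], [0, 0, 0.0014, 0.0011, 0, 0, 0], [0, 0, 0.0014, 0.0011, 0, 0, 0], [0, 0, 0.0014, 0.0011, 0, 0, 0], [0, 0, 0.0014, 0.0011, 0, 0, 0], [0, 0, 0.0014, 0.0011, 0, 0, 0], [0, 0, 0.0014, 0.0011, 0, 0, 0], [0, 0, 0.0014, 0.0011, 0, 0, 0], [0, 0, 0.0014, 0.0011, 0, 0, 0], [0, 0, 0.0014, 0.0011, 0, 0, 0]]}}

```text
time: 11.45
eef_pos: [0.4955, -0.0988, 0.0464]
tool_rot: [-0.338, 0.931, -0.133, 0.048]
wrist_force: [-0.0, -0.1, 1.3]
opening: 0.0004
gripper_force: 0.0
```

Run:
```python
from h import *
p,R,o=now(); print(box(p),o["time"],o["wrist_force"],o["gripper_force"])
```

```text
[-1.86e-01 -1.00e-04 -3.36e-02] 11.45 [-0.03876565 -0.12767908  1.26882974] 0.0
```

>>> {"op": "carry_out", "data": {"plan": [[0, 0, 0.0077, -0.0064, 0, 0, 0], [0, 0, 0.0077, -0.0064, 0, 0, 0], [0, 0, 0.0077, -0.0064, 0, 0, 0], [0, 0, 0.0077, -0.0064, 0, 0, 0], [0, 0, 0.0077, -0.0064, 0, 0, 0], [0, 0, 0.0077, -0.0064, 0, 0, 0], [0, 0, 0.0077, -0.0064, 0, 0, 0], [0, 0, -0.0193, -0.023, 0, 0, 0], [0, 0, -0.0193, -0.023, 0, 0, 0], [0, 0, -0.0193, -0.023, 0, 0, 0]]}}

```text
time: 12.45
eef_pos: [0.4757, -0.1664, 0.1373]
tool_rot: [-0.338, 0.93, -0.133, 0.048]
wrist_force: [0.5, -0.1, -0.6]
opening: 0.0007
gripper_force: 0.0
```

>>> {"op": "carry_out", "data": {"plan": [[0, 0, -0.0116, -0.0294, 0, 0, 0], [0, 0, -0.0116, -0.0294, 0, 0, 0], [0, 0, -0.0116, -0.0294, 0, 0, 0], [0, 0, -0.0116, -0.0294, 0, 0, 0], [0, 0, -0.0116, -0.0294, 0, 0, 0], [0, 0, 0, 0, 0, 0, 0], [0, 0, 0, 0, 0, 0, 0], [0, 0, 0, 0, 0, 0, 0], [0, 0, 0, 0, 0, 0, 0], [0, 0, 0, 0, 0, 0, 0]]}}

```text
time: 13.45
eef_pos: [0.462, -0.2134, 0.2856]
tool_rot: [-0.338, 0.93, -0.133, 0.047]
wrist_force: [0.2, 0.3, 0.0]
opening: 0.0002
gripper_force: 0.0
```

Run:
```python
from h import *
import cv2
p,R,o=now(); print(box(p),o["time"],o["wrist_force"],o["qd"].round(3))
a=ctrl.snapshot("scene")[:,:,::-1][80:280,200:440]
cv2.imwrite("pics/c7.png",cv2.resize(a,None,fx=3,fy=3,interpolation=cv2.INTER_CUBIC))
```

```text
[-3.054e-01  1.000e-04  2.056e-01] 13.45 [0.23491895 0.30838314 0.04402647] [ 0.    -0.003 -0.004  0.001  0.001  0.002]
```

View pics/c7.png

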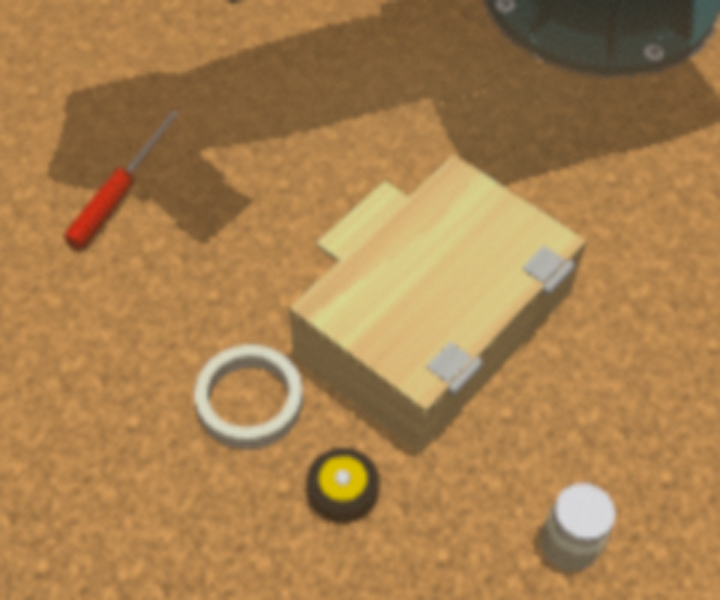

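The lid lies flat and shut on the box, centred near (440,280), with the tape, wheel, jar and driver where they were and the arm clear.

```bash
python3 -c "from cell import ctrl; print(ctrl.close_job())"
```

```text
the job is handed in; nothing more can be done
None
```

The lid was tipped, caught on the finger back at about 0.5 rad and lowered slowly until fully shut, with contact forces of about 2 N or less at each reading, the tape, wheel, jar and screwdriver unmoved and the arm clear; the job was handed in at about 13.5 s and no verdict was shown.

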